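# Put the cleaned microscope objectives back in their canisters

### The job

The four cleaned microscope objectives stand on the lens-cleaning mat: put each one, lens up, into the open canister bottom that fits its barrel, fully down on the felt floor, so that the lids can be screwed on later. Do not drop them or let them fall over, and leave the closed canister and the filter cube where they are.

Things in the scene. Friction and masses are not known exactly. Their poses are not given: they have to be found in the camera images.
- objective_slim: slimmest and shortest of four round bare-metal microscope objectives, barrel 26 mm diameter, 46 mm tall, standing on its thread, lens up. Origin: centre of its underside; z up. From there: thread 20 mm diameter to 5 mm, conical shoulder to 10 mm, straight barrel to 38 mm, then a tapering nose. Once in its canister the rim is level with 18 mm: hold it between 21 and 38 mm.
- objective_medium: second smallest of four round bare-metal microscope objectives, barrel 33 mm diameter, 52 mm tall, standing on its thread, lens up. Origin: centre of its underside; z up. From there: thread 21 mm diameter to 5 mm, conical shoulder to 10 mm, straight barrel to 43 mm, then a tapering nose. Once in its canister the rim is level with 21 mm: hold it between 24 and 43 mm.
- objective_large: second largest of four round bare-metal microscope objectives, barrel 40 mm diameter, 60 mm tall, standing on its thread, lens up. Origin: centre of its underside; z up. From there: thread 25 mm diameter to 5 mm, conical shoulder to 10 mm, straight barrel to 50 mm, then a tapering nose. Once in its canister the rim is level with 25 mm: hold it between 28 and 50 mm.
- objective_widest: widest and tallest of four round bare-metal microscope objectives, barrel 47 mm diameter, 66 mm tall, standing on its thread, lens up. Origin: centre of its underside; z up. From there: thread 32 mm diameter to 5 mm, conical shoulder to 10 mm, straight barrel to 55 mm, then a tapering nose. Once in its canister the rim is level with 28 mm: hold it between 31 and 55 mm.
- canister_slim: loose open canister bottom, black plastic cup, for the 26 mm objective: outside 38 mm diameter, 22 mm tall, round well 31 mm diameter and 18 mm deep with a grey felt floor. Origin: centre of its underside; z up; the well's floor is 4 mm above the origin and the rim 22 mm above it.
- canister_medium: loose open canister bottom, black plastic cup, for the 33 mm objective: outside 45 mm diameter, 25 mm tall, round well 38 mm diameter and 21 mm deep with a grey felt floor. Origin: centre of its underside; z up; the well's floor is 4 mm above the origin and the rim 25 mm above it.
- canister_large: loose open canister bottom, black plastic cup, for the 40 mm objective: outside 52 mm diameter, 29 mm tall, round well 45 mm diameter and 25 mm deep with a grey felt floor. Origin: centre of its underside; z up; the well's floor is 4 mm above the origin and the rim 29 mm above it.
- canister_widest: loose open canister bottom, black plastic cup, for the 47 mm objective: outside 59 mm diameter, 32 mm tall, round well 52 mm diameter and 28 mm deep with a grey felt floor. Origin: centre of its underside; z up; the well's floor is 4 mm above the origin and the rim 32 mm above it.
- closed_canister: closed black canister with a ribbed lid, 41 mm diameter, 57 mm tall, not part of the job; origin: centre of its underside
- filter_cube: black microscope filter cube, 45x44x34 mm, not part of the job; origin: centre of its underside

How it is judged:
By the outcome, as a careful person would: the job done as asked, in the order asked, and still so for the second after the job is handed in, with the robot touching nothing.
It also fails if it takes over 125 s, if anything falls off the work surface, if the arm or the gripper's body presses on something with over 40 N, if the wrist force passes 120 N, or if a joint passes its speed limit or range.

### The arm

A 6-joint arm with a two-finger parallel gripper is mounted at the origin on a cart in front of the work surface, level with it; the furniture and walls round the work are solid. World frame = base frame: x ahead of the robot, y to its left, z up, the work surface at z = 0. Lengths are in m, angles in rad, forces in N, time in s.
With the tool pointing down it reaches from about 0.3 to 0.775 m from the base axis. Payload 14.6 kg.
Tool frame: the origin (TCP) lies on the mounting face of the last link; the fingertips stand 199 mm ahead of it and the grasp point (between the pads) lies 180 mm ahead of it; z points along the fingers, y is the line along which they close (so a half turn about z gives the same grasp; the last joint's range is limited). The gripper opens to 94 mm and grips with 3 to 60 N. Pads are 16 mm wide; open, the fingers measure 119 mm over their backs; the gripper's body (75 mm by 177 mm) begins 78 mm behind the grasp point.
Start: joints at [-1.245, 0.3, 1.521, -0, 1.321, -0.067], TCP at [0.211, -0.508, 0.405] pointing down, gripper open.
Joint ranges: [-3.03, 3.03], [-0.79, 2.21], [0.23, 2.52], [-1.04, 4.18], [0, 3.07], [-2.55, 2.55]. Speed limits (rad/s): [2.22, 2.22, 2.57, 3.14, 3.14, 3.14].

### API

Orientations are given as [roll, pitch, yaw] about the fixed x, y, z axes, in that order (R = Rz(yaw) Ry(pitch) Rx(roll)).
In Python, from station import telemetry, cams, workorder, finder gives the robot as it stands.
- The arm moves only by the tool jog_arm, never from a script. Its argument "rows" is a list of rows, each an object with "gripper": the finger opening in m, from 0 to 0.094; "slide": the shift along the tool's x, y, z in m, a list of three; "spin": the turn about the tool's z in rad. In form: [{"gripper": gripper, "slide": [tx, ty, tz], "spin": spin}, ...]. A call has 1 to 8 rows; each row is the pose to reach, as a shift and turn from the pose commanded when the call began, along the tool's axes at that moment; what a row does not reach only later rows make up. A row lasts 1/10 s, in which the tool goes at most 50 mm and 8.59 degrees, less where a joint would pass 70% of its speed; a pose out of reach is approached as far as the arm can. A call with a gripper value outside its range is refused whole. The fingers move at their own pace and stop on an object; "squeeze" is the grip in N (left out, the last holds). Time passes only in rows, so rows that repeat a pose let the fingers close. It gives the time, the measured TCP pose, the force, the opening and the grip force at its end, in the units of the state.
- telemetry.get_obs(): the state, without advancing time (a new reading comes with each control period).
- cams.camera(name): name is "scene" or "top"; returns (picture, depth): 384x512x3 uint8, red, green, blue; 384x512 float32, m along the optical axis (not along the pixel's ray), 0 where there is no reading.
- cams.camera_info(name): a dict with "camera_matrix" (3x3 intrinsics, pixels), "R" (3x3) and "t" (3): a world point X has camera coordinates R X + t. Camera axes: x right, y down, z forward; pixel columns grow to the right and rows downward; lengths in m; the calibration is good to about 2 mm. A picture is of the moment at which its call begins. camera_info takes no time and is no camera call.
- workorder.hand_in(): hands the job in; it is judged then, once.
Trained networks look in the newest picture that a camera, given by its name, has taken for a name from the list of things; names that differ only in an ending like _2 or _b are one class to them, and where a whole thing is asked for, a point or a joint stands for the part that bears it (a point fixed in the world has none). Each returns a list of dicts, best first, with "confidence" (0 to 1); they miss things now and then, are a little off and sometimes report something else, mostly with a low value. They report only what shows in the picture. A call takes as long as a camera call.
- finder.find_in(target, camera): "point" ([x, y, z] in m, in world coordinates, good to about 4 mm: the middle of the surface that is visible of it).
- finder.masks_of(target, camera): "region" (384x512 bool, what is visible of it).
The state is a dict: "time_s": time; "qpos": joint angles; "joint_vel": joint speeds; "tau": joint torques, N m; "ee_pos": TCP position; "eef_rot": TCP orientation; "force": force on the tool from outside, world axes, zero at the start; "moment": the same for the moment, N m; "grip_width": finger opening in m; "grip_force": force on a finger pad.
Only numpy, scipy, OpenCV 4.12 (cv2) and the standard library are available. Lean on these libraries where they do the work, as an engineer would, in place of code of your own. Each camera call takes 0.05 s, during which the arm holds its last target. There are 200 camera calls.

## Working session

There is one attempt and no reset: what is moved stays moved. The work goes in short steps, Python scripts to look and compute and a tool call to move; the robot and the scene stay as the last step left them, time stands still between calls to the robot, and variables do not carry over. Pictures are saved under pics/ and viewed, at most 14 in all, crops included, and the job is handed in when it is done.

Besides the shell and the picture viewer there is one more tool, called as name(argument=value, ...) on one line, values as JSON. jog_arm: Moves the arm, as the interface text tells. Its arguments: {"type":"object","properties":{"rows":{"type":"array","items":{"type":"object","properties":{"gripper":{"type":"number"},"slide":{"type":"array","items":{"type":"number"}},"spin":{"type":"number"}}}},"squeeze":{"type":"number"}},"required":["rows"]}

```bash
ls; mkdir -p pics; python3 - <<'E'
from station import telemetry, cams, finder
import cv2,numpy as np
o=telemetry.get_obs(); print({k:np.round(v,3).tolist() for k,v in o.items()})
for c in("top","scene"):
    p,d=cams.camera(c); cv2.imwrite(f"pics/{c}0.png",p[:,:,::-1]); np.save(f"{c}0.npy",d)
    i=cams.camera_info(c); print(c,np.round(i["camera_matrix"],1).tolist(),np.round(i["R"],3).tolist(),np.round(i["t"],3).tolist())
for n in "objective_slim objective_medium objective_large objective_widest canister_slim canister_medium canister_large canister_widest closed_canister filter_cube".split():
    for c in ("top",):
        print(n,c,[(np.round(r["point"],3).tolist(),round(r["confidence"],2)) for r in finder.find_in(n,c)[:3]])
E
```

```text
pics
{'time_s': 0.0, 'qpos': [-1.245, 0.3, 1.522, -0.0, 1.321, -0.067], 'joint_vel': [0.0, 0.002, -0.001, 0.001, -0.002, 0.0], 'tau': [-0.001, -53.18, -35.274, 0.071, 0.025, -0.0], 'ee_pos': [0.211, -0.508, 0.404], 'eef_rot': [-3.14, -0.0, 0.393], 'force': [0.047, -0.233, -0.588], 'moment': [0.026, -0.011, 0.024], 'grip_force': 0.0, 'grip_width': 0.094}
top [[499.1, 0.0, 254.2], [0.0, 499.1, 182.7], [0.0, 0.0, 1.0]] [[-0.01, -1.0, 0.003], [-0.997, 0.01, -0.079], [0.079, -0.004, -0.997]] [-0.039, 0.601, 1.033]
scene [[356.6, 0.0, 251.3], [0.0, 356.6, 193.3], [0.0, 0.0, 1.0]] [[-0.643, -0.766, -0.016], [-0.516, 0.448, -0.729], [0.566, -0.461, -0.684]] [0.341, 0.362, 0.592]
objective_slim top [([0.461, -0.23, 0.041], 0.71)]
objective_medium top [([0.566, -0.217, 0.044], 0.65)]
objective_large top [([0.56, -0.122, 0.057], 0.88), ([0.463, -0.131, 0.064], 0.31)]
objective_widest top [([0.465, -0.132, 0.064], 0.83)]
canister_slim top [([0.466, 0.218, 0.004], 0.65)]
canister_medium top [([0.617, 0.061, 0.006], 0.73)]
canister_large top [([0.454, 0.048, 0.006], 0.97)]
canister_widest top [([0.574, 0.202, 0.003], 0.76)]
closed_canister top [([0.723, -0.09, 0.06], 0.55), ([0.461, -0.23, 0.039], 0.41)]
filter_cube top [([0.728, -0.236, 0.035], 0.86)]
```

View pics/top0.png

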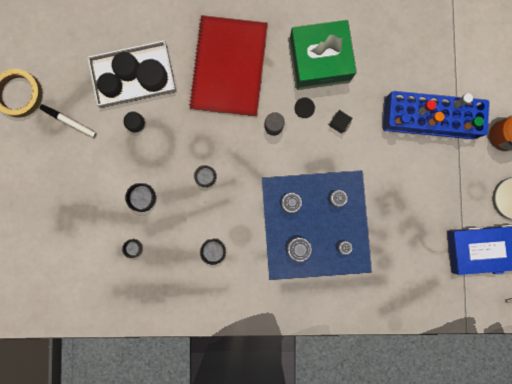

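View pics/scene0.png

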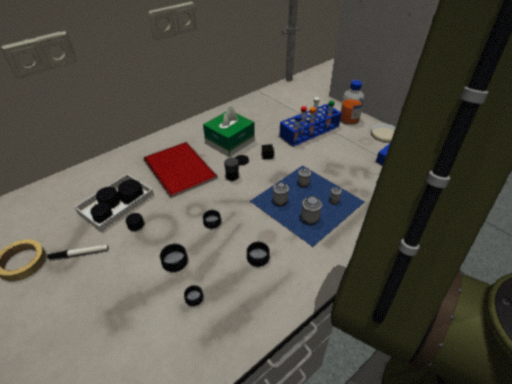

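The top view shows the objectives on the blue mat: large (291,202), medium (339,198), widest (300,250), slim (345,248). The cups are widest (140,197), medium (205,176), slim (132,248) and large (213,251), which agrees with the finder. Next I refine the positions by fitting projected silhouettes to the masks from both cameras.

```bash
cat > fit.py <<'E'
import numpy as np, cv2
from scipy.optimize import minimize
from station import cams, finder
MAT=0.002
OB={"slim":(20,26,38,46),"medium":(21,33,43,52),"large":(25,40,50,60),"widest":(32,47,55,66)}
CA={"slim":(38,22),"medium":(45,25),"large":(52,29),"widest":(59,32)}
def rings(n):
    k,s=n.split("_")
    if k=="objective":
        t,b,h,H=OB[s]; return [(t/2,0),(t/2,5),(b/2,10),(b/2,h),(b*.33,H)]
    return [(CA[s][0]/2,0),(CA[s][0]/2,CA[s][1])]
def centroid(n,xy,z0,i):
    a=np.linspace(0,2*np.pi,60); R=rings(n)
    P=np.concatenate([np.c_[r*np.cos(a)/1e3+xy[0],r*np.sin(a)/1e3+xy[1],0*a+z0+h/1e3] for r,h in R])
    C=P@np.array(i["R"]).T+i["t"]; u=C@np.array(i["camera_matrix"]).T; u=(u[:,:2]/u[:,2:]).astype(np.float32)
    h=cv2.convexHull(u); m=cv2.moments(h); return np.array([m["m10"],m["m01"]])/m["m00"],m["m00"],h
def fit(n,cam,z0,x0):
    r=finder.masks_of(n,cam)
    if not r: return None
    i=cams.camera_info(cam); best=None
    for q in r[:3]:
        m=cv2.morphologyEx(q["region"].astype(np.uint8),cv2.MORPH_CLOSE,np.ones((5,5)))
        c,_=cv2.findContours(m,cv2.RETR_EXTERNAL,cv2.CHAIN_APPROX_NONE); 
        m=cv2.drawContours(m*0,[max(c,key=len)],-1,1,-1); v,u=np.nonzero(m); g=np.array([u.mean(),v.mean()])
        s=minimize(lambda p:np.sum((centroid(n,p,z0,i)[0]-g)**2),x0,method="Nelder-Mead",options=dict(xatol=1e-5,fatol=1e-6))
        d=np.hypot(*(s.x-x0))
        if best is None or d<best[4]: best=(np.round(s.x,4),g.round(1),len(u),round(float(centroid(n,s.x,z0,i)[1])),d,round(q["confidence"],2))
    return best
E
python3 - <<'E'
from fit import *
d=np.load("top0.npy"); i=cams.camera_info("top")
def pt(u,v):
    K=np.array(i["camera_matrix"]); c=np.linalg.inv(K)@[u,v,1]*np.median(d[v-2:v+3,u-2:u+3]); return (np.array(i["R"]).T@(c-i["t"])).round(4)
print("mat",pt(320,225),pt(280,265),pt(355,180),"table",pt(240,220),pt(170,220),pt(320,300), "cam",-np.array(i["R"]).T@i["t"])
S={"objective_slim":(.461,-.23),"objective_medium":(.566,-.217),"objective_large":(.56,-.122),"objective_widest":(.465,-.132),"canister_slim":(.466,.218),"canister_medium":(.617,.061),"canister_large":(.454,.048),"canister_widest":(.574,.202)}
cams.camera("top");cams.camera("scene")
for n,x in S.items():
    for c in("top","scene"): print(n,c,fit(n,c,MAT if n[0]=="o" else 0,x))
E
```

```text
mat [ 5.103e-01 -1.860e-01  5.000e-04] [ 0.4261 -0.0987  0.002 ] [ 0.6066 -0.2637  0.0008] table [ 0.5227 -0.014  -0.0013] [ 5.241e-01  1.366e-01 -4.000e-04] [ 0.3514 -0.1828  0.0004] cam [ 0.5178885  -0.0415123   1.07728484]
objective_slim top (array([ 0.4644, -0.2334]), array([344.9, 246.9]), 153, 154, np.float64(0.004829511422062921), 0.56)
objective_slim scene (array([ 0.4566, -0.2312]), array([336.2, 194.7]), 118, 154, np.float64(0.004571080757989388), 0.66)
objective_medium top (array([ 0.5672, -0.2213]), array([338.2, 197.7]), 224, 237, np.float64(0.0044947521096417005), 0.69)
objective_medium scene (array([ 0.5601, -0.2178]), array([304.2, 176.5]), 227, 199, np.float64(0.005985522385144062), 0.58)
objective_large top (array([ 0.5583, -0.1215]), array([291. , 202.3]), 334, 318, np.float64(0.001785924846878494), 0.78)
objective_large scene (array([ 0.5514, -0.1182]), array([280.3, 193.2]), 298, 308, np.float64(0.00942056320800167), 0.76)
objective_widest top (array([ 0.4627, -0.1369]), array([299.3, 248.5]), 460, 459, np.float64(0.005367210995815481), 0.6)
objective_widest scen
[... 262 characters left out ...]
), array([193.3, 295.9]), 343, 340, np.float64(0.007368830782500795), 0.81)
canister_medium top (array([0.6174, 0.0592]), array([205.2, 175.9]), 385, 378, np.float64(0.0017909343914980775), 0.66)
canister_medium scene (array([0.6119, 0.062 ]), array([211.5, 218.7]), 283, 304, np.float64(0.005168743313779321), 0.72)
canister_large top (array([0.4578, 0.0429]), array([212.9, 251.2]), 509, 513, np.float64(0.006369672004523672), 0.93)
canister_large scene (array([0.4513, 0.0458]), array([257.9, 253.8]), 500, 503, np.float64(0.003455203338733372), 0.82)
canister_widest top (array([0.5733, 0.196 ]), array([140.6, 197. ]), 674, 700, np.float64(0.006076247011093978), 0.73)
canister_widest scene None
```

jog_arm(rows=[{"slide": [0.046, -0.031, 0], "spin": 0.05}, {"slide": [0.092, -0.062, 0], "spin": 0.1}, {"slide": [0.138, -0.093, 0], "spin": 0.15}, {"slide": [0.184, -0.124, 0], "spin": 0.2}, {"slide": [0.23, -0.155, 0], "spin": 0.25}, {"slide": [0.276, -0.186, 0], "spin": 0.3}, {"slide": [0.322, -0.217, 0], "spin": 0.35}, {"slide": [0.3727, -0.2488, 0], "spin": 0.393}], squeeze=5)

```text
$.rows[0]: bad value
```

jog_arm(rows=[{"gripper": 0.094, "slide": [0.046, -0.031, 0], "spin": 0.05}, {"gripper": 0.094, "slide": [0.092, -0.062, 0], "spin": 0.1}, {"gripper": 0.094, "slide": [0.138, -0.093, 0], "spin": 0.15}, {"gripper": 0.094, "slide": [0.184, -0.124, 0], "spin": 0.2}, {"gripper": 0.094, "slide": [0.23, -0.155, 0], "spin": 0.25}, {"gripper": 0.094, "slide": [0.276, -0.186, 0], "spin": 0.3}, {"gripper": 0.094, "slide": [0.322, -0.217, 0], "spin": 0.35}, {"gripper": 0.094, "slide": [0.3727, -0.2488, 0], "spin": 0.393}], squeeze=5)

```text
time_s: 2.3
ee_pos: [0.4329, -0.1732, 0.405]
eef_rot: [3.141, -0.001, -0.002]
force: [0.3, -0.7, -0.6]
grip_width: 0.0939
grip_force: 0.0
```

jog_arm(rows=[{"gripper": 0.094, "slide": [0.0265, -0.039, 0], "spin": 0}, {"gripper": 0.094, "slide": [0.0265, -0.039, 0.03], "spin": 0}, {"gripper": 0.094, "slide": [0.0265, -0.039, 0.07], "spin": 0}, {"gripper": 0.094, "slide": [0.0265, -0.039, 0.11], "spin": 0}, {"gripper": 0.094, "slide": [0.0265, -0.039, 0.15], "spin": 0}, {"gripper": 0.094, "slide": [0.0265, -0.039, 0.175], "spin": 0}, {"gripper": 0.094, "slide": [0.0265, -0.039, 0.185], "spin": 0}, {"gripper": 0.094, "slide": [0.0265, -0.039, 0.185], "spin": 0}])

```text
time_s: 3.1
ee_pos: [0.4587, -0.1362, 0.2191]
eef_rot: [-3.141, 0.002, -0.0]
force: [-0.7, -0.6, 0.5]
grip_width: 0.0938
grip_force: 0.0
```

jog_arm(rows=[{"gripper": 0.06, "slide": [0, 0, 0], "spin": 0}, {"gripper": 0.052, "slide": [0, 0, 0], "spin": 0}, {"gripper": 0.05, "slide": [0, 0, 0], "spin": 0}, {"gripper": 0.048, "slide": [0, 0, 0], "spin": 0}, {"gripper": 0.046, "slide": [0, 0, 0], "spin": 0}, {"gripper": 0.044, "slide": [0, 0, 0], "spin": 0}, {"gripper": 0.04, "slide": [0, 0, 0], "spin": 0}, {"gripper": 0.04, "slide": [0, 0, 0], "spin": 0}])

```text
time_s: 3.9
ee_pos: [0.4588, -0.1361, 0.2197]
eef_rot: [-3.141, -0.0, -0.0]
force: [-0.3, 2.2, 2.8]
grip_width: 0.0464
grip_force: 5.0
```

jog_arm(rows=[{"gripper": 0.06, "slide": [0, 0, 0], "spin": 0}, {"gripper": 0.08, "slide": [0, 0, 0], "spin": 0}, {"gripper": 0.09, "slide": [0, 0, 0], "spin": 0}, {"gripper": 0.09, "slide": [0, 0, 0], "spin": -0.14}, {"gripper": 0.09, "slide": [0, 0, 0], "spin": -0.28}, {"gripper": 0.09, "slide": [0, 0, 0], "spin": -0.42}, {"gripper": 0.09, "slide": [0, 0, 0], "spin": -0.56}, {"gripper": 0.09, "slide": [0, 0, 0], "spin": -0.7}])

```text
time_s: 4.7
ee_pos: [0.4587, -0.1362, 0.2196]
eef_rot: [3.142, 0.0, 0.706]
force: [-0.1, -0.0, -0.4]
grip_width: 0.0902
grip_force: 0.0
```

jog_arm(rows=[{"gripper": 0.09, "slide": [0, 0, 0], "spin": -0.14}, {"gripper": 0.09, "slide": [0, 0, 0], "spin": -0.28}, {"gripper": 0.09, "slide": [0, 0, 0], "spin": -0.42}, {"gripper": 0.09, "slide": [0, 0, 0], "spin": -0.56}, {"gripper": 0.09, "slide": [0, 0, 0], "spin": -0.7}, {"gripper": 0.09, "slide": [0, 0, 0], "spin": -0.84}, {"gripper": 0.09, "slide": [0, 0, 0], "spin": -0.871}, {"gripper": 0.09, "slide": [0, 0, 0], "spin": -0.871}])

```text
time_s: 5.5
ee_pos: [0.4587, -0.1362, 0.2196]
eef_rot: [-3.142, 0.0, 1.571]
force: [0.4, -0.2, 0.4]
grip_width: 0.0899
grip_force: 0.0
```

jog_arm(rows=[{"gripper": 0.06, "slide": [0, 0, 0], "spin": 0}, {"gripper": 0.052, "slide": [0, 0, 0], "spin": 0}, {"gripper": 0.05, "slide": [0, 0, 0], "spin": 0}, {"gripper": 0.048, "slide": [0, 0, 0], "spin": 0}, {"gripper": 0.046, "slide": [0, 0, 0], "spin": 0}, {"gripper": 0.044, "slide": [0, 0, 0], "spin": 0}, {"gripper": 0.04, "slide": [0, 0, 0], "spin": 0}, {"gripper": 0.04, "slide": [0, 0, 0], "spin": 0}])

```text
time_s: 6.3
ee_pos: [0.4588, -0.1362, 0.2197]
eef_rot: [3.141, 0.0, 1.571]
force: [1.6, 0.1, 0.2]
grip_width: 0.0466
grip_force: 5.0
```

jog_arm(rows=[{"gripper": 0.06, "slide": [0, 0, 0], "spin": 0}, {"gripper": 0.08, "slide": [0, 0, 0], "spin": 0}, {"gripper": 0.09, "slide": [0, 0, 0], "spin": 0}, {"gripper": 0.09, "slide": [0, 0, -0.03], "spin": 0}, {"gripper": 0.09, "slide": [0, 0, -0.07], "spin": 0}, {"gripper": 0.09, "slide": [0, 0, -0.11], "spin": 0}, {"gripper": 0.09, "slide": [0, 0, -0.15], "spin": 0}, {"gripper": 0.09, "slide": [0.03, 0, -0.18], "spin": 0}])

```text
time_s: 7.1
ee_pos: [0.4585, -0.1074, 0.4021]
eef_rot: [3.14, 0.001, 1.568]
force: [-0.5, 0.3, -0.8]
grip_width: 0.0898
grip_force: 0.0
```

jog_arm(rows=[{"gripper": 0.09, "slide": [0.045, -0.01, 0], "spin": 0}, {"gripper": 0.09, "slide": [0.09, -0.02, 0], "spin": 0}, {"gripper": 0.09, "slide": [0.135, -0.03, 0], "spin": 0}, {"gripper": 0.09, "slide": [0.18, -0.04, 0], "spin": 0}, {"gripper": 0.09, "slide": [0.225, -0.05, 0], "spin": 0}, {"gripper": 0.09, "slide": [0.26, -0.06, 0], "spin": 0}, {"gripper": 0.09, "slide": [0.29, -0.07, 0], "spin": 0}, {"gripper": 0.09, "slide": [0.29, -0.07, 0], "spin": 0}])

```text
time_s: 7.9
ee_pos: [0.3876, 0.1862, 0.3996]
eef_rot: [-3.141, -0.0, 1.574]
force: [-0.3, -0.3, 0.2]
grip_width: 0.0897
grip_force: 0.0
```

```bash
python3 - <<'E'
from fit import *
for c in("top","scene"): 
    p,_=cams.camera(c); cv2.imwrite(f"pics/{c}1.png",p[:,:,::-1])
S={"objective_slim":(.461,-.23),"objective_medium":(.566,-.217),"objective_large":(.56,-.122),"objective_widest":(.465,-.132)}
for n,x in S.items():
    for c in("top","scene"): print(n,c,fit(n,c,MAT,x))
E
```

```text
objective_slim top (array([ 0.4644, -0.2339]), array([345.1, 246.9]), 149, 154, np.float64(0.00516570866418371), 0.69)
objective_slim scene (array([ 0.4581, -0.2291]), array([335.2, 194.8]), 153, 154, np.float64(0.0030085341187963198), 0.51)
objective_medium top (array([ 0.5677, -0.222 ]), array([338.5, 197.5]), 217, 237, np.float64(0.005307457663105389), 0.81)
objective_medium scene (array([ 0.5599, -0.2174]), array([304.2, 176.6]), 167, 199, np.float64(0.006106296268600363), 0.44)
objective_large top (array([ 0.5581, -0.1219]), array([291.2, 202.4]), 301, 318, np.float64(0.0019037412357014848), 0.9)
objective_large scene (array([ 0.5523, -0.1188]), array([280.2, 192.9]), 305, 307, np.float64(0.008360554509383951), 0.79)
objective_widest top (array([ 0.4612, -0.1375]), array([299.6, 249.2]), 486, 460, np.float64(0.006647539662458222), 0.85)
objective_widest scene (array([ 0.4562, -0.1349]), array([311.6, 209.2]), 425, 457, np.float64(0.009255583009477947), 0.76)
```

View pics/top1.png

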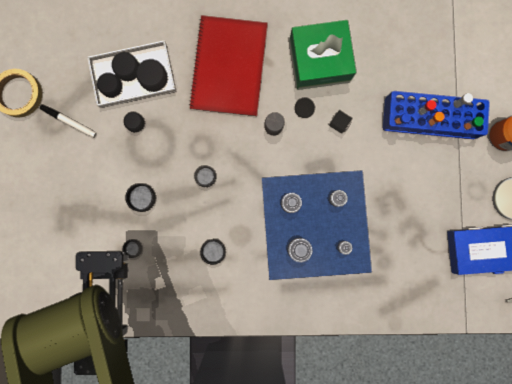

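Widest still stands upright at (300,250). Its robot-frame position after the two-way grip lies midway between the two cameras' fits, so averaging the cameras is good. Now I pick it up.

jog_arm(rows=[{"gripper": 0.09, "slide": [-0.045, 0.01, 0], "spin": 0}, {"gripper": 0.09, "slide": [-0.09, 0.02, 0], "spin": 0}, {"gripper": 0.09, "slide": [-0.135, 0.03, 0], "spin": 0}, {"gripper": 0.09, "slide": [-0.18, 0.04, 0], "spin": 0}, {"gripper": 0.09, "slide": [-0.225, 0.05, 0], "spin": 0}, {"gripper": 0.09, "slide": [-0.27, 0.06, 0], "spin": 0}, {"gripper": 0.09, "slide": [-0.31, 0.0711, 0], "spin": 0}, {"gripper": 0.09, "slide": [-0.3224, 0.0711, 0], "spin": 0}], squeeze=25)

```text
time_s: 9.2
ee_pos: [0.4602, -0.1419, 0.3993]
eef_rot: [-3.141, 0.0, 1.568]
force: [-0.4, 0.5, -0.4]
grip_width: 0.0897
grip_force: 0.0
```

jog_arm(rows=[{"gripper": 0.09, "slide": [0, 0, 0.03], "spin": 0}, {"gripper": 0.09, "slide": [0, 0, 0.07], "spin": 0}, {"gripper": 0.09, "slide": [0, 0, 0.11], "spin": 0}, {"gripper": 0.09, "slide": [0, 0, 0.15], "spin": 0}, {"gripper": 0.09, "slide": [0, 0, 0.166], "spin": 0}, {"gripper": 0.06, "slide": [0, 0, 0.166], "spin": 0}, {"gripper": 0.055, "slide": [0, 0, 0.166], "spin": 0}, {"gripper": 0.055, "slide": [0, 0, 0.166], "spin": 0}])

```text
time_s: 10.0
ee_pos: [0.4602, -0.1386, 0.235]
eef_rot: [3.139, 0.001, 1.571]
force: [0.1, 0.6, 0.6]
grip_width: 0.0694
grip_force: 0.0
```

jog_arm(rows=[{"gripper": 0.045, "slide": [0, 0, 0], "spin": 0}, {"gripper": 0.04, "slide": [0, 0, 0], "spin": 0}, {"gripper": 0.04, "slide": [0, 0, 0], "spin": 0}, {"gripper": 0.04, "slide": [0, 0, 0], "spin": 0}, {"gripper": 0.04, "slide": [0, 0, 0], "spin": 0}, {"gripper": 0.04, "slide": [0, 0, 0], "spin": 0}])

```text
time_s: 10.6
ee_pos: [0.4598, -0.1386, 0.2341]
eef_rot: [3.142, 0.0, 1.571]
force: [-2.8, 0.2, 6.3]
grip_width: 0.0454
grip_force: 25.0
```

jog_arm(rows=[{"gripper": 0.04, "slide": [0, 0, -0.01], "spin": 0}, {"gripper": 0.04, "slide": [0, 0, -0.03], "spin": 0}, {"gripper": 0.04, "slide": [0, 0, -0.06], "spin": 0}, {"gripper": 0.04, "slide": [0, 0, -0.09], "spin": 0}, {"gripper": 0.04, "slide": [0, 0, -0.1], "spin": 0}, {"gripper": 0.04, "slide": [0, 0, -0.1], "spin": 0}])

```text
time_s: 11.2
ee_pos: [0.4598, -0.1386, 0.3346]
eef_rot: [3.139, 0.001, 1.571]
force: [0.9, -0.2, -3.1]
grip_width: 0.0455
grip_force: 25.0
```

jog_arm(rows=[{"gripper": 0.04, "slide": [0.02, 0.007, 0], "spin": 0}, {"gripper": 0.04, "slide": [0.06, 0.02, 0], "spin": 0}, {"gripper": 0.04, "slide": [0.1, 0.033, 0], "spin": 0}, {"gripper": 0.04, "slide": [0.14, 0.046, 0], "spin": 0}, {"gripper": 0.04, "slide": [0.18, 0.059, 0], "spin": 0}, {"gripper": 0.04, "slide": [0.22, 0.073, 0], "spin": 0}, {"gripper": 0.04, "slide": [0.26, 0.086, 0], "spin": 0}, {"gripper": 0.04, "slide": [0.28, 0.093, 0], "spin": 0}])

```text
time_s: 12.0
ee_pos: [0.553, 0.1442, 0.3314]
eef_rot: [-3.139, 0.0, 1.573]
force: [0.5, -0.6, -3.4]
grip_width: 0.0456
grip_force: 25.0
```

jog_arm(rows=[{"gripper": 0.04, "slide": [0.03, 0.01, 0], "spin": 0}, {"gripper": 0.04, "slide": [0.053, 0.0171, 0], "spin": 0}, {"gripper": 0.04, "slide": [0.053, 0.0171, 0], "spin": 0}, {"gripper": 0.04, "slide": [0.053, 0.0171, 0], "spin": 0}])

```text
time_s: 12.4
ee_pos: [0.5697, 0.1945, 0.3316]
eef_rot: [-3.139, 0.001, 1.572]
force: [-0.7, -0.3, -3.3]
grip_width: 0.046
grip_force: 25.0
```

```bash
python3 - <<'E'
from fit import *
p,_=cams.camera("scene"); cv2.imwrite("pics/scene2.png",cv2.resize(p[130:320,60:310,::-1],None,fx=3,fy=3))
print(fit("canister_widest","scene",0,(.57,.1974)))
E
```

```text
(array([0.5661, 0.199 ]), array([173.7, 258. ]), 659, 668, np.float64(0.004189395812536063), 0.87)
```

View pics/scene2.png

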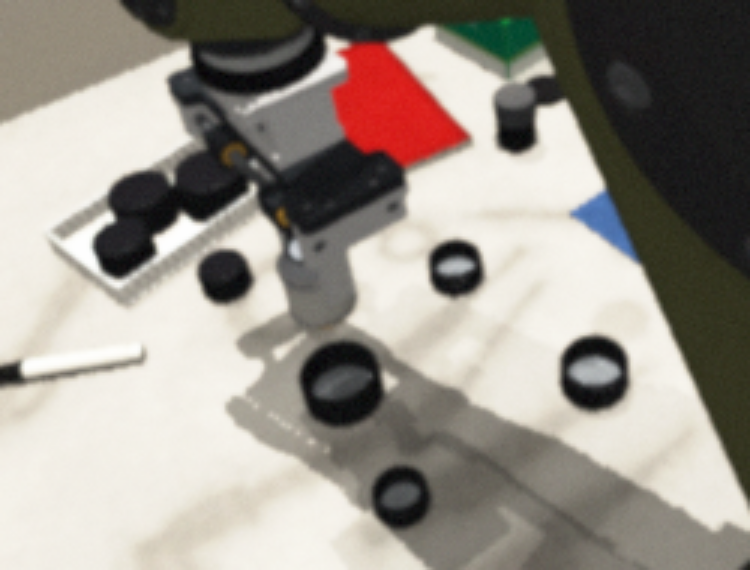

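The crop shows the objective held upright near (320,285), directly above its cup at (340,385). The cup's two-camera average is (0.5697, 0.1975), so I lower it.

jog_arm(rows=[{"gripper": 0.04, "slide": [0.0005, 0, 0.03], "spin": 0}, {"gripper": 0.04, "slide": [0.0005, 0, 0.055], "spin": 0}, {"gripper": 0.04, "slide": [0.0005, 0, 0.07], "spin": 0}, {"gripper": 0.04, "slide": [0.0005, 0, 0.08], "spin": 0}, {"gripper": 0.04, "slide": [0.0005, 0, 0.086], "spin": 0}, {"gripper": 0.04, "slide": [0.0005, 0, 0.09], "spin": 0}, {"gripper": 0.04, "slide": [0.0005, 0, 0.092], "spin": 0}, {"gripper": 0.04, "slide": [0.0005, 0, 0.092], "spin": 0}])

```text
time_s: 13.3
ee_pos: [0.57, 0.1949, 0.242]
eef_rot: [3.141, -0.0, 1.571]
force: [-0.5, -0.7, -2.9]
grip_width: 0.0455
grip_force: 25.0
```

jog_arm(rows=[{"gripper": 0.04, "slide": [0, 0, 0.002], "spin": 0}, {"gripper": 0.04, "slide": [0, 0, 0.003], "spin": 0}, {"gripper": 0.04, "slide": [0, 0, 0.004], "spin": 0}, {"gripper": 0.04, "slide": [0, 0, 0.004], "spin": 0}])

```text
time_s: 13.7
ee_pos: [0.5699, 0.1949, 0.2376]
eef_rot: [-3.142, 0.0, 1.571]
force: [-0.3, 0.0, -2.8]
grip_width: 0.0458
grip_force: 25.0
```

jog_arm(rows=[{"gripper": 0.04, "slide": [0, 0, 0.0005], "spin": 0}, {"gripper": 0.04, "slide": [0, 0, 0.001], "spin": 0}, {"gripper": 0.04, "slide": [0, 0, 0.001], "spin": 0}])

```text
time_s: 14.0
ee_pos: [0.5699, 0.1949, 0.2366]
eef_rot: [-3.142, -0.0, 1.571]
force: [0.3, 0.1, -3.2]
grip_width: 0.0455
grip_force: 25.0
```

jog_arm(rows=[{"gripper": 0.04, "slide": [0, 0, 0.0005], "spin": 0}, {"gripper": 0.04, "slide": [0, 0, 0.001], "spin": 0}, {"gripper": 0.04, "slide": [0, 0, 0.001], "spin": 0}])

```text
time_s: 14.3
ee_pos: [0.57, 0.195, 0.2361]
eef_rot: [3.141, -0.0, 1.571]
force: [-2.8, -0.9, 5.1]
grip_width: 0.0459
grip_force: 25.0
```

jog_arm(rows=[{"gripper": 0.04, "slide": [0, 0, 0.0003], "spin": 0}, {"gripper": 0.04, "slide": [0, 0, 0.0006], "spin": 0}, {"gripper": 0.04, "slide": [0, 0, 0.0006], "spin": 0}])

```text
time_s: 14.6
ee_pos: [0.57, 0.195, 0.2361]
eef_rot: [3.141, -0.0, 1.571]
force: [-6.2, -1.9, 10.6]
grip_width: 0.0459
grip_force: 25.1
```

jog_arm(rows=[{"gripper": 0.05, "slide": [0, 0, -0.0006], "spin": 0}, {"gripper": 0.055, "slide": [0, 0, -0.0006], "spin": 0}, {"gripper": 0.07, "slide": [0, 0, -0.0006], "spin": 0}, {"gripper": 0.085, "slide": [0, 0, -0.0006], "spin": 0}, {"gripper": 0.085, "slide": [0, 0, -0.01], "spin": 0}, {"gripper": 0.085, "slide": [0, 0, -0.04], "spin": 0}, {"gripper": 0.085, "slide": [0, 0, -0.085], "spin": 0}, {"gripper": 0.085, "slide": [0, 0, -0.12], "spin": 0}])

```text
time_s: 15.4
ee_pos: [0.5698, 0.1949, 0.3581]
eef_rot: [3.14, -0.0, 1.571]
force: [0.2, -0.0, -0.1]
grip_width: 0.0849
grip_force: 0.0
```

jog_arm(rows=[{"gripper": 0.08, "slide": [-0.045, -0.002, 0], "spin": 0}, {"gripper": 0.08, "slide": [-0.09, -0.004, 0], "spin": 0}, {"gripper": 0.08, "slide": [-0.135, -0.006, 0], "spin": 0}, {"gripper": 0.08, "slide": [-0.18, -0.008, 0], "spin": 0}, {"gripper": 0.08, "slide": [-0.225, -0.01, 0], "spin": 0}, {"gripper": 0.08, "slide": [-0.27, -0.012, 0], "spin": 0}, {"gripper": 0.08, "slide": [-0.3, -0.014, 0], "spin": 0}, {"gripper": 0.08, "slide": [-0.315, -0.015, 0], "spin": 0}])

```text
time_s: 16.2
ee_pos: [0.5545, -0.1223, 0.3557]
eef_rot: [3.141, 0.0, 1.569]
force: [0.8, 0.5, 0.4]
grip_width: 0.0801
grip_force: 0.0
```

```bash
python3 - <<'E'
from fit import *
from station import telemetry
o=telemetry.get_obs(); print(np.round(o["ee_pos"],4),np.round(o["eef_rot"],3))
p,_=cams.camera("scene"); cv2.imwrite("pics/scene3.png",cv2.resize(p[130:320,60:360,::-1],None,fx=2.6,fy=2.6))
print(fit("objective_widest","scene",.004,(.57,.1974)),fit("canister_widest","scene",0,(.57,.1974)))
E
```

```text
[ 0.5545 -0.1223  0.3557] [3.141 0.    1.569]
(array([0.5704, 0.1964]), array([172.2, 250.3]), 455, 559, np.float64(0.0010879874702168645), 0.64) (array([0.5523, 0.2031]), array([175.3, 262.8]), 279, 685, np.float64(0.018614687713326444), 0.67)
```

View pics/scene3.png

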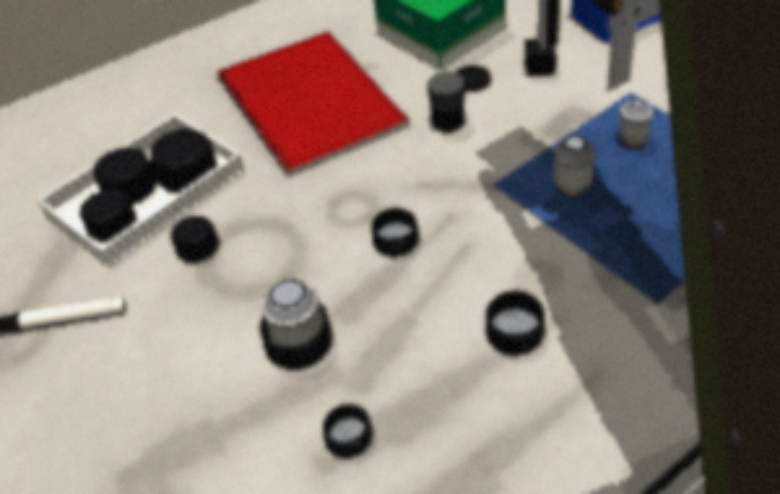

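Widest is seated upright in its cup (around 295,325). Next is large.

jog_arm(rows=[{"gripper": 0.08, "slide": [0.0015, 0.0005, 0.04], "spin": 0}, {"gripper": 0.08, "slide": [0.0015, 0.0005, 0.08], "spin": 0}, {"gripper": 0.08, "slide": [0.0015, 0.0005, 0.11], "spin": 0}, {"gripper": 0.08, "slide": [0.0015, 0.0005, 0.1245], "spin": 0}, {"gripper": 0.055, "slide": [0.0015, 0.0005, 0.1245], "spin": 0}, {"gripper": 0.046, "slide": [0.0015, 0.0005, 0.1245], "spin": 0}, {"gripper": 0.046, "slide": [0.0015, 0.0005, 0.1245], "spin": 0}, {"gripper": 0.046, "slide": [0.0015, 0.0005, 0.1245], "spin": 0}], squeeze=20)

```text
time_s: 17.15
ee_pos: [0.5557, -0.1185, 0.2319]
eef_rot: [3.139, 0.001, 1.571]
force: [0.2, -0.2, 0.5]
grip_width: 0.0518
grip_force: 0.0
```

jog_arm(rows=[{"gripper": 0.042, "slide": [0, 0, 0], "spin": 0}, {"gripper": 0.038, "slide": [0, 0, 0], "spin": 0}, {"gripper": 0.034, "slide": [0, 0, 0], "spin": 0}, {"gripper": 0.034, "slide": [0, 0, 0], "spin": 0}, {"gripper": 0.034, "slide": [0, 0, 0], "spin": 0}])

```text
time_s: 17.65
ee_pos: [0.5556, -0.1186, 0.231]
eef_rot: [3.14, 0.0, 1.571]
force: [1.3, 0.3, 4.9]
grip_width: 0.0388
grip_force: 20.0
```

jog_arm(rows=[{"gripper": 0.034, "slide": [0, 0, -0.01], "spin": 0}, {"gripper": 0.034, "slide": [0, 0, -0.03], "spin": 0}, {"gripper": 0.034, "slide": [0, 0, -0.065], "spin": 0}, {"gripper": 0.034, "slide": [0, 0, -0.1], "spin": 0}, {"gripper": 0.034, "slide": [0.02, -0.012, -0.1], "spin": 0}, {"gripper": 0.034, "slide": [0.055, -0.034, -0.1], "spin": 0}, {"gripper": 0.034, "slide": [0.09, -0.055, -0.1], "spin": 0}, {"gripper": 0.034, "slide": [0.12, -0.074, -0.1], "spin": 0}])

```text
time_s: 18.45
ee_pos: [0.4801, 0.0027, 0.3306]
eef_rot: [-3.14, -0.0, 1.571]
force: [0.2, 0.1, -2.7]
grip_width: 0.0385
grip_force: 20.0
```

jog_arm(rows=[{"gripper": 0.034, "slide": [0.03, -0.018, 0], "spin": 0}, {"gripper": 0.034, "slide": [0.0445, -0.027, 0], "spin": 0}, {"gripper": 0.034, "slide": [0.0445, -0.027, 0], "spin": 0}, {"gripper": 0.034, "slide": [0.0445, -0.027, 0], "spin": 0}])

```text
time_s: 18.85
ee_pos: [0.4545, 0.0458, 0.3308]
eef_rot: [-3.142, 0.0, 1.571]
force: [-0.3, -0.2, -2.0]
grip_width: 0.0388
grip_force: 20.0
```

Over the cup. Descend to about 1 mm above contact (expected TCP z 0.233).

jog_arm(rows=[{"gripper": 0.034, "slide": [0, 0, 0.03], "spin": 0}, {"gripper": 0.034, "slide": [0, 0, 0.055], "spin": 0}, {"gripper": 0.034, "slide": [0, 0, 0.075], "spin": 0}, {"gripper": 0.034, "slide": [0, 0, 0.087], "spin": 0}, {"gripper": 0.034, "slide": [0, 0, 0.093], "spin": 0}, {"gripper": 0.034, "slide": [0, 0, 0.096], "spin": 0}, {"gripper": 0.034, "slide": [0, 0, 0.0965], "spin": 0}, {"gripper": 0.034, "slide": [0, 0, 0.0965], "spin": 0}])

```text
time_s: 19.65
ee_pos: [0.4546, 0.0459, 0.2346]
eef_rot: [3.141, -0.0, 1.571]
force: [-0.0, -0.4, -2.8]
grip_width: 0.0384
grip_force: 20.0
```

jog_arm(rows=[{"gripper": 0.034, "slide": [0, 0, 0.0005], "spin": 0}, {"gripper": 0.034, "slide": [0, 0, 0.001], "spin": 0}, {"gripper": 0.034, "slide": [0, 0, 0.001], "spin": 0}])

```text
time_s: 19.95
ee_pos: [0.4544, 0.0459, 0.2332]
eef_rot: [3.141, -0.0, 1.571]
force: [-0.2, 0.5, -2.1]
grip_width: 0.0384
grip_force: 20.0
```

jog_arm(rows=[{"gripper": 0.034, "slide": [0, 0, 0.0005], "spin": 0}, {"gripper": 0.034, "slide": [0, 0, 0.001], "spin": 0}, {"gripper": 0.034, "slide": [0, 0, 0.001], "spin": 0}])

```text
time_s: 20.25
ee_pos: [0.4546, 0.0459, 0.2329]
eef_rot: [3.141, 0.0, 1.571]
force: [-4.4, -0.8, 11.7]
grip_width: 0.0386
grip_force: 20.1
```

jog_arm(rows=[{"gripper": 0.043, "slide": [0, 0, -0.0006], "spin": 0}, {"gripper": 0.05, "slide": [0, 0, -0.0006], "spin": 0}, {"gripper": 0.065, "slide": [0, 0, -0.0006], "spin": 0}, {"gripper": 0.075, "slide": [0, 0, -0.0006], "spin": 0}, {"gripper": 0.075, "slide": [0, 0, -0.01], "spin": 0}, {"gripper": 0.075, "slide": [0, 0, -0.04], "spin": 0}, {"gripper": 0.075, "slide": [0, 0, -0.085], "spin": 0}, {"gripper": 0.075, "slide": [0, 0, -0.12], "spin": 0}])

```text
time_s: 21.05
ee_pos: [0.4542, 0.0459, 0.3549]
eef_rot: [3.14, -0.0, 1.571]
force: [-0.8, -0.4, 0.3]
grip_width: 0.075
grip_force: 0.0
```

jog_arm(rows=[{"gripper": 0.075, "slide": [-0.035, 0.0145, 0], "spin": 0}, {"gripper": 0.075, "slide": [-0.075, 0.031, 0], "spin": 0}, {"gripper": 0.075, "slide": [-0.115, 0.0475, 0], "spin": 0}, {"gripper": 0.075, "slide": [-0.155, 0.064, 0], "spin": 0}, {"gripper": 0.075, "slide": [-0.195, 0.08, 0], "spin": 0}, {"gripper": 0.075, "slide": [-0.235, 0.097, 0], "spin": 0}, {"gripper": 0.075, "slide": [-0.2655, 0.1091, 0], "spin": 0}, {"gripper": 0.075, "slide": [-0.2655, 0.1091, 0], "spin": 0}])

```text
time_s: 21.85
ee_pos: [0.5639, -0.2228, 0.3521]
eef_rot: [-3.142, 0.0, 1.568]
force: [-0.0, 0.7, -1.0]
grip_width: 0.0746
grip_force: 0.0
```

```bash
python3 - <<'E'
from fit import *
p,_=cams.camera("scene"); cv2.imwrite("pics/scene4.png",cv2.resize(p[130:320,60:360,::-1],None,fx=2.6,fy=2.6))
E
```

```text
(no output)
```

View pics/scene4.png

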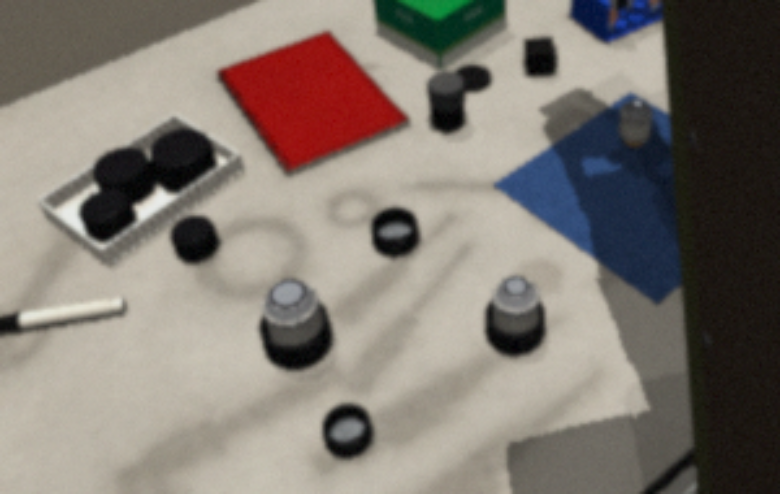

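Large is seated upright at (515,315). Next is medium.

jog_arm(rows=[{"gripper": 0.075, "slide": [0, 0, 0.02], "spin": 0}, {"gripper": 0.075, "slide": [0, 0, 0.06], "spin": 0}, {"gripper": 0.075, "slide": [0, 0, 0.1], "spin": 0}, {"gripper": 0.075, "slide": [0, 0, 0.12], "spin": 0}, {"gripper": 0.06, "slide": [0, 0, 0.1255], "spin": 0}, {"gripper": 0.06, "slide": [0, 0, 0.1255], "spin": 0}])

```text
time_s: 22.5
ee_pos: [0.5636, -0.219, 0.227]
eef_rot: [-3.141, -0.0, 1.571]
force: [-0.6, 0.0, 0.7]
grip_width: 0.0628
grip_force: 0.0
```

jog_arm(rows=[{"gripper": 0.045, "slide": [0, 0, 0], "spin": 0}, {"gripper": 0.038, "slide": [0, 0, 0], "spin": 0}, {"gripper": 0.034, "slide": [0, 0, 0], "spin": 0}, {"gripper": 0.03, "slide": [0, 0, 0], "spin": 0}, {"gripper": 0.026, "slide": [0, 0, 0], "spin": 0}, {"gripper": 0.026, "slide": [0, 0, 0], "spin": 0}, {"gripper": 0.026, "slide": [0, 0, 0], "spin": 0}])

```text
time_s: 23.2
ee_pos: [0.5637, -0.2196, 0.2271]
eef_rot: [3.141, 0.0, 1.571]
force: [0.8, 0.5, 5.4]
grip_width: 0.0316
grip_force: 19.9
```

jog_arm(rows=[{"gripper": 0.026, "slide": [0, 0, -0.01], "spin": 0}, {"gripper": 0.026, "slide": [0, 0, -0.03], "spin": 0}, {"gripper": 0.026, "slide": [0, 0, -0.065], "spin": 0}, {"gripper": 0.026, "slide": [0, 0, -0.1], "spin": 0}, {"gripper": 0.026, "slide": [0.02, 0.0036, -0.1], "spin": 0}, {"gripper": 0.026, "slide": [0.06, 0.011, -0.1], "spin": 0}, {"gripper": 0.026, "slide": [0.1, 0.018, -0.1], "spin": 0}, {"gripper": 0.026, "slide": [0.14, 0.0255, -0.1], "spin": 0}])

```text
time_s: 24.0
ee_pos: [0.5889, -0.0782, 0.327]
eef_rot: [-3.141, -0.0, 1.57]
force: [1.2, -0.2, -1.5]
grip_width: 0.0315
grip_force: 19.9
```

jog_arm(rows=[{"gripper": 0.026, "slide": [0.04, 0.007, 0], "spin": 0}, {"gripper": 0.026, "slide": [0.08, 0.0145, 0], "spin": 0}, {"gripper": 0.026, "slide": [0.115, 0.021, 0], "spin": 0}, {"gripper": 0.026, "slide": [0.1402, 0.0256, 0], "spin": 0}, {"gripper": 0.026, "slide": [0.1402, 0.0256, 0], "spin": 0}, {"gripper": 0.026, "slide": [0.1402, 0.0256, 0], "spin": 0}, {"gripper": 0.026, "slide": [0.1402, 0.0256, 0], "spin": 0}])

```text
time_s: 24.7
ee_pos: [0.6145, 0.0597, 0.3266]
eef_rot: [-3.141, 0.0, 1.57]
force: [-0.1, 0.3, -1.2]
grip_width: 0.0318
grip_force: 19.9
```

jog_arm(rows=[{"gripper": 0.026, "slide": [0.001, 0, 0.03], "spin": 0}, {"gripper": 0.026, "slide": [0.001, 0, 0.055], "spin": 0}, {"gripper": 0.026, "slide": [0.001, 0, 0.075], "spin": 0}, {"gripper": 0.026, "slide": [0.001, 0, 0.087], "spin": 0}, {"gripper": 0.026, "slide": [0.001, 0, 0.093], "spin": 0}, {"gripper": 0.026, "slide": [0.001, 0, 0.0955], "spin": 0}, {"gripper": 0.026, "slide": [0.001, 0, 0.0965], "spin": 0}, {"gripper": 0.026, "slide": [0.001, 0, 0.0965], "spin": 0}])

```text
time_s: 25.5
ee_pos: [0.6148, 0.0616, 0.2308]
eef_rot: [3.141, -0.0, 1.571]
force: [0.7, -0.5, -0.9]
grip_width: 0.0317
grip_force: 19.9
```

jog_arm(rows=[{"gripper": 0.026, "slide": [0, 0, 0.0005], "spin": 0}, {"gripper": 0.026, "slide": [0, 0, 0.001], "spin": 0}, {"gripper": 0.026, "slide": [0, 0, 0.001], "spin": 0}])

```text
time_s: 25.8
ee_pos: [0.6147, 0.0616, 0.2293]
eef_rot: [3.141, -0.0, 1.571]
force: [0.3, -0.3, 0.3]
grip_width: 0.0316
grip_force: 19.9
```

jog_arm(rows=[{"gripper": 0.026, "slide": [0, 0, 0.0003], "spin": 0}, {"gripper": 0.026, "slide": [0, 0, 0.0007], "spin": 0}, {"gripper": 0.026, "slide": [0, 0, 0.0007], "spin": 0}])

```text
time_s: 26.1
ee_pos: [0.6147, 0.0616, 0.2291]
eef_rot: [3.141, -0.0, 1.571]
force: [-2.3, 0.3, 7.1]
grip_width: 0.0314
grip_force: 19.9
```

jog_arm(rows=[{"gripper": 0.036, "slide": [0, 0, -0.0004], "spin": 0}, {"gripper": 0.043, "slide": [0, 0, -0.0004], "spin": 0}, {"gripper": 0.055, "slide": [0, 0, -0.0004], "spin": 0}, {"gripper": 0.065, "slide": [0, 0, -0.0004], "spin": 0}, {"gripper": 0.065, "slide": [0, 0, -0.01], "spin": 0}, {"gripper": 0.065, "slide": [0, 0, -0.04], "spin": 0}, {"gripper": 0.065, "slide": [0, 0, -0.085], "spin": 0}, {"gripper": 0.065, "slide": [0, 0, -0.12], "spin": 0}])

```text
time_s: 26.9
ee_pos: [0.6145, 0.0616, 0.3515]
eef_rot: [3.14, -0.0, 1.571]
force: [-0.6, -0.0, 0.3]
grip_width: 0.0649
grip_force: 0.0
```

jog_arm(rows=[{"gripper": 0.065, "slide": [-0.037, -0.019, 0], "spin": 0}, {"gripper": 0.065, "slide": [-0.075, -0.039, 0], "spin": 0}, {"gripper": 0.065, "slide": [-0.113, -0.059, 0], "spin": 0}, {"gripper": 0.065, "slide": [-0.151, -0.079, 0], "spin": 0}, {"gripper": 0.065, "slide": [-0.189, -0.099, 0], "spin": 0}, {"gripper": 0.065, "slide": [-0.227, -0.119, 0], "spin": 0}, {"gripper": 0.065, "slide": [-0.264, -0.138, 0], "spin": 0}, {"gripper": 0.065, "slide": [-0.2935, -0.1538, 0], "spin": 0}])

```text
time_s: 27.7
ee_pos: [0.4596, -0.2336, 0.3492]
eef_rot: [3.141, 0.001, 1.57]
force: [0.0, -0.2, 0.1]
grip_width: 0.0651
grip_force: 0.0
```

jog_arm(rows=[{"gripper": 0.065, "slide": [0, 0, 0.02], "spin": 0}, {"gripper": 0.065, "slide": [0, 0, 0.06], "spin": 0}, {"gripper": 0.065, "slide": [0, 0, 0.09], "spin": 0}, {"gripper": 0.065, "slide": [0, 0, 0.1], "spin": 0}, {"gripper": 0.065, "slide": [0, 0, 0.1], "spin": 0}])

```text
time_s: 28.2
ee_pos: [0.4609, -0.2319, 0.2481]
eef_rot: [-3.14, -0.001, 1.571]
force: [-0.5, 0.1, 1.3]
grip_width: 0.0653
grip_force: 0.0
```

jog_arm(rows=[{"gripper": 0.065, "slide": [0, 0, 0.015], "spin": 0}, {"gripper": 0.05, "slide": [0, 0, 0.0245], "spin": 0}, {"gripper": 0.04, "slide": [0, 0, 0.0245], "spin": 0}, {"gripper": 0.033, "slide": [0, 0, 0.0245], "spin": 0}, {"gripper": 0.029, "slide": [0, 0, 0.0245], "spin": 0}, {"gripper": 0.027, "slide": [0, 0, 0.0245], "spin": 0}, {"gripper": 0.023, "slide": [0, 0, 0.0245], "spin": 0}, {"gripper": 0.02, "slide": [0, 0, 0.0245], "spin": 0}], squeeze=15)

```text
time_s: 29.0
ee_pos: [0.461, -0.232, 0.2243]
eef_rot: [3.141, 0.0, 1.571]
force: [0.5, -0.3, 3.2]
grip_width: 0.0247
grip_force: 14.9
```

jog_arm(rows=[{"gripper": 0.02, "slide": [0, 0, 0], "spin": 0}, {"gripper": 0.02, "slide": [0, 0, 0], "spin": 0}])

```text
time_s: 29.2
ee_pos: [0.461, -0.232, 0.2242]
eef_rot: [3.141, 0.0, 1.571]
force: [1.2, -0.4, 5.4]
grip_width: 0.0244
grip_force: 14.9
```

jog_arm(rows=[{"gripper": 0.02, "slide": [0, 0, -0.01], "spin": 0}, {"gripper": 0.02, "slide": [0, 0, -0.03], "spin": 0}, {"gripper": 0.02, "slide": [0, 0, -0.065], "spin": 0}, {"gripper": 0.02, "slide": [0, 0, -0.1], "spin": 0}, {"gripper": 0.02, "slide": [0.02, 0, -0.12], "spin": 0}, {"gripper": 0.02, "slide": [0.06, 0, -0.12], "spin": 0}, {"gripper": 0.02, "slide": [0.1, 0, -0.12], "spin": 0}, {"gripper": 0.02, "slide": [0.14, 0, -0.12], "spin": 0}])

```text
time_s: 30.0
ee_pos: [0.4603, -0.0905, 0.3443]
eef_rot: [-3.142, -0.0, 1.57]
force: [0.3, -0.1, -1.0]
grip_width: 0.0247
grip_force: 14.9
```

jog_arm(rows=[{"gripper": 0.02, "slide": [0.04, 0, 0], "spin": 0}, {"gripper": 0.02, "slide": [0.08, 0, 0], "spin": 0}, {"gripper": 0.02, "slide": [0.12, 0, 0], "spin": 0}, {"gripper": 0.02, "slide": [0.16, 0, 0], "spin": 0}, {"gripper": 0.02, "slide": [0.2, 0, 0], "spin": 0}, {"gripper": 0.02, "slide": [0.24, 0, 0], "spin": 0}, {"gripper": 0.02, "slide": [0.27, 0.001, 0], "spin": 0}, {"gripper": 0.02, "slide": [0.29, 0.001, 0], "spin": 0}])

```text
time_s: 30.8
ee_pos: [0.4614, 0.2, 0.3441]
eef_rot: [-3.141, 0.0, 1.572]
force: [1.2, 0.1, -1.1]
grip_width: 0.0245
grip_force: 14.9
```

jog_arm(rows=[{"gripper": 0.02, "slide": [0.0176, 0, 0], "spin": 0}, {"gripper": 0.02, "slide": [0.0176, 0, 0], "spin": 0}, {"gripper": 0.02, "slide": [0.0176, 0, 0], "spin": 0}])

```text
time_s: 31.1
ee_pos: [0.4617, 0.2155, 0.3439]
eef_rot: [-3.141, 0.0, 1.571]
force: [-0.2, -0.4, -0.5]
grip_width: 0.0246
grip_force: 14.9
```

jog_arm(rows=[{"gripper": 0.02, "slide": [0, 0.0005, 0.035], "spin": 0}, {"gripper": 0.02, "slide": [0, 0.0005, 0.065], "spin": 0}, {"gripper": 0.02, "slide": [0, 0.0005, 0.09], "spin": 0}, {"gripper": 0.02, "slide": [0, 0.0005, 0.104], "spin": 0}, {"gripper": 0.02, "slide": [0, 0.0005, 0.112], "spin": 0}, {"gripper": 0.02, "slide": [0, 0.0005, 0.115], "spin": 0}, {"gripper": 0.02, "slide": [0, 0.0005, 0.116], "spin": 0}, {"gripper": 0.02, "slide": [0, 0.0005, 0.116], "spin": 0}])

```text
time_s: 31.9
ee_pos: [0.4625, 0.2157, 0.2286]
eef_rot: [3.14, -0.0, 1.571]
force: [-0.6, 0.2, -0.9]
grip_width: 0.0245
grip_force: 14.9
```

jog_arm(rows=[{"gripper": 0.02, "slide": [0, 0, 0.0005], "spin": 0}, {"gripper": 0.02, "slide": [0, 0, 0.001], "spin": 0}, {"gripper": 0.02, "slide": [0, 0, 0.001], "spin": 0}])

```text
time_s: 32.2
ee_pos: [0.4623, 0.2157, 0.227]
eef_rot: [3.141, -0.0, 1.571]
force: [0.3, 0.3, -0.7]
grip_width: 0.0248
grip_force: 14.9
```

jog_arm(rows=[{"gripper": 0.02, "slide": [0, 0, 0.0005], "spin": 0}, {"gripper": 0.02, "slide": [0, 0, 0.001], "spin": 0}, {"gripper": 0.02, "slide": [0, 0, 0.001], "spin": 0}])

```text
time_s: 32.5
ee_pos: [0.4624, 0.2158, 0.2262]
eef_rot: [3.141, -0.0, 1.571]
force: [-1.0, -0.0, 5.0]
grip_width: 0.0247
grip_force: 14.9
```

Contact at the expected height. Release, rise and withdraw.

jog_arm(rows=[{"gripper": 0.029, "slide": [0, 0, -0.0003], "spin": 0}, {"gripper": 0.036, "slide": [0, 0, -0.0003], "spin": 0}, {"gripper": 0.05, "slide": [0, 0, -0.0003], "spin": 0}, {"gripper": 0.065, "slide": [0, 0, -0.0003], "spin": 0}, {"gripper": 0.065, "slide": [0, 0, -0.01], "spin": 0}, {"gripper": 0.065, "slide": [0, 0, -0.04], "spin": 0}, {"gripper": 0.065, "slide": [0, 0, -0.085], "spin": 0}, {"gripper": 0.065, "slide": [0, 0, -0.13], "spin": 0}])

```text
time_s: 33.3
ee_pos: [0.462, 0.2156, 0.3579]
eef_rot: [-3.141, 0.0, 1.571]
force: [0.1, 1.3, 0.2]
grip_width: 0.065
grip_force: 0.0
```

jog_arm(rows=[{"gripper": 0.065, "slide": [-0.04, 0, 0], "spin": 0}, {"gripper": 0.065, "slide": [-0.08, 0, 0], "spin": 0}, {"gripper": 0.065, "slide": [-0.12, 0, 0], "spin": 0}, {"gripper": 0.065, "slide": [-0.16, 0, 0], "spin": 0}, {"gripper": 0.065, "slide": [-0.2, 0, 0], "spin": 0}, {"gripper": 0.065, "slide": [-0.24, 0, 0], "spin": 0}, {"gripper": 0.065, "slide": [-0.28, 0, 0], "spin": 0}, {"gripper": 0.065, "slide": [-0.32, 0, 0], "spin": 0}])

```text
time_s: 34.1
ee_pos: [0.4619, -0.1059, 0.3567]
eef_rot: [3.141, 0.0, 1.571]
force: [0.1, -0.3, -0.6]
grip_width: 0.0652
grip_force: 0.0
```

jog_arm(rows=[{"gripper": 0.065, "slide": [-0.04, 0, 0], "spin": 0}, {"gripper": 0.065, "slide": [-0.08, 0, 0], "spin": 0}, {"gripper": 0.065, "slide": [-0.12, 0, 0], "spin": 0}, {"gripper": 0.065, "slide": [-0.12, 0, 0], "spin": 0}])

```text
time_s: 34.5
ee_pos: [0.4618, -0.2277, 0.3564]
eef_rot: [3.141, 0.001, 1.567]
force: [-0.5, 1.3, -0.2]
grip_width: 0.0645
grip_force: 0.0
```

```bash
python3 - <<'E'
from fit import *
p,_=cams.camera("scene"); cv2.imwrite("pics/scene5.png",cv2.resize(p[130:320,60:360,::-1],None,fx=2.6,fy=2.6))
p,d=cams.camera("top"); cv2.imwrite("pics/top5.png",cv2.resize(p[100:290,80:380,::-1],None,fx=2.6,fy=2.6))
for s,x in dict(slim=(.4624,.2158),medium=(.6147,.0616),large=(.4546,.0445),widest=(.57,.197)).items():
    print(s,fit("objective_"+s,"top",.004,x),[np.round(r["point"],3).tolist() for r in finder.find_in("objective_"+s,"top")[:1]], "expect z",.004+OB[s][3]/1e3)
E
```

```text
slim (array([0.4659, 0.2135]), array([130.7, 248.3]), 159, 165, np.float64(0.004216149494994487), 0.54) [[0.461, 0.212, 0.044]] expect z 0.05
medium (array([0.6175, 0.0603]), array([203.9, 175. ]), 227, 225, np.float64(0.003066018566244099), 0.56) [[0.616, 0.062, 0.045]] expect z 0.055999999999999994
large (array([0.457 , 0.0433]), array([212. , 252.1]), 332, 333, np.float64(0.002689887816393759), 0.72) [[0.46, 0.042, 0.06]] expect z 0.064
widest (array([0.573 , 0.1966]), array([138. , 196.6]), 486, 513, np.float64(0.003057674224329232), 0.81) [[0.57, 0.195, 0.062]] expect z 0.07
```

View pics/scene5.png

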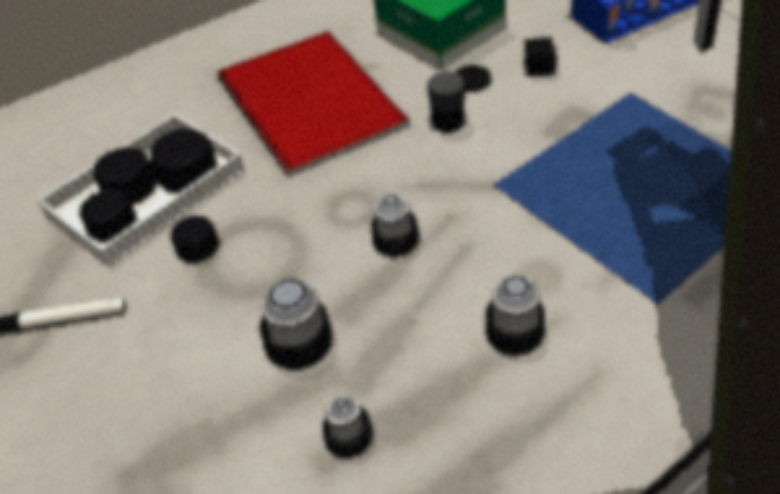

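View pics/top5.png

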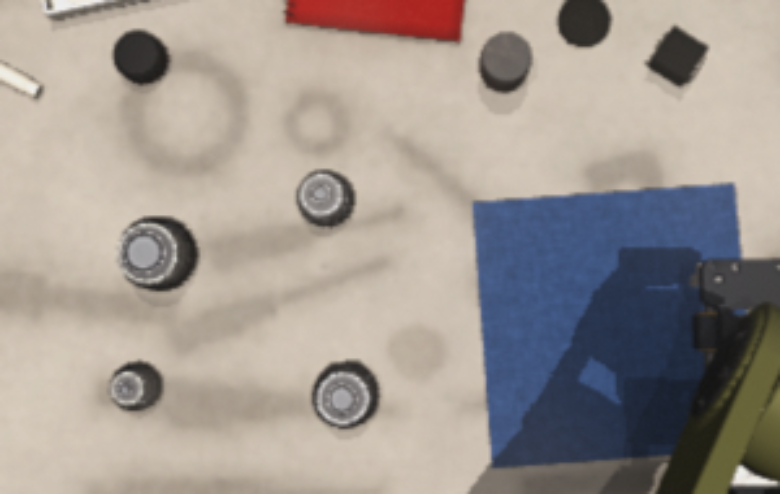

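Both views show all four objectives upright and seated in their matching cups: in the top crop, widest (150,252), medium (325,197), slim (133,386) and large (344,396). The closed canister (505,60) and the filter cube (678,55) have not moved.

```bash
python3 -c "
from station import workorder; print(workorder.hand_in())"
```

```text
the job is handed in; nothing more can be done
None
```

The job is handed in: all four objectives stand lens up on the felt in their matching canisters, and the closed canister and filter cube stayed where they were.

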